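Work the sagging bolt off its bent keeper and hold the shaker guard's gate ajar

TASK

Open the gate of the shaker guard for me: draw its sagging bolt back out of the keeper, then lift the bolt's nose over the keeper's bent ear while you pull the gate towards you, without wrenching the bolt against the keeper. The gate springs shut by itself, so swing it open a hand's width (about 10 cm at its free edge) and finish there, still holding it ajar and motionless, so that I can reach in for the dish. Leave the other things on the bench where they are.

Things in the scene. Friction and masses are not known exactly. Their poses are not given: they have to be found in the camera images.
- guard: Shaker guard screwed to the bench, 345 mm deep, 360 wide, 200 high: aluminium posts 30 x 30 mm, clear panes, open on top, shaker with a dish inside. Origin on the bench under the middle of the gate opening, in the plane of the shut gate's outer face (posts flush with it); +x into the guard, its front faces -x, roughly to the robot; y along the shut gate towards the hinge; z up.
- gate (a joint): Swing of the gate, rad: 0 shut, grows as its free edge comes out towards the robot (clockwise from above). 294 mm wide, 18 thick, 18 to 192 mm above the bench, aluminium frame. A spring shuts it: 0.36 N m when shut, 0.6 N m more per rad. With the bolt caught behind the keeper's ear it gives only 0.01 to 0.02 rad. 0.1 m open at the free edge is 0.34 rad.
- gate_hinge (a point): Point on the gate's vertical hinge axis, 165 mm above the bench; at x -5 mm, y +150 mm in the guard's frame (the left side as seen from the robot).
- gate_edge (a point): Point on the gate's outer face at its free edge (the 27 mm wide stile by the latch post), 165 mm above the bench, 297 mm from the hinge axis; y -147 mm in the guard's frame when shut.
- barrel (a joint): Lift of the barrel, rad: 0 hanging (as found, front end 0.07 below level) to 0.15. A dark plate 165 x 26 mm with a slotted tube on the gate's top rail, its front screws lost: it swivels on its rear screw (guard y +20, z 172 mm) about an axis square to the gate and falls back by its weight (3 N at the knob). Bolt drawn, past 0.065 clears the ear; 0.10 to 0.13 is good (8 to 10 mm at the knob).
- bolt (a joint): Slide of the bolt in the barrel, m: 0 fully shot, 0.034 drawn to its stop; it slides along the barrel towards the hinge (+y of the guard, rising 0.07 rad while the barrel sags), rubs with about 1.5 N and stays where left. The nose is out from under the keeper's closed strap beyond 0.022; at the stop it still reaches about 14 mm behind the bent ear.
- bolt_knob (a point): Centre of the knob's head: brass cylinder, diameter 20 mm, 22 mm long, axis square to the gate, on a 10 mm stem; 30 to 52 mm in front of the gate's face (this point 41); the barrel stands out only 23 mm and the keeper 27. About 28 mm below the gate's top edge. From the swivel screw 115 mm with the bolt shot, 81 drawn. Axes: y along the rod towards the hinge, x along the knob's axis into the guard.
- bolt_nose (a point): Tip of the rod's rounded nose, on the rod's axis; the rod is steel, 10 mm in diameter, its axis 14 mm in front of the gate's face. 78 mm ahead of the knob (towards the latch post).
- keeper_ear (a point): Middle of the top edge of the bent ear, 166 mm above the bench. The ear is a steel plate 3 mm thick, 30 mm long and 16 mm high that stands in front of the rod, 23 to 27 mm in front of the gate's face, and reaches from the latch post across the gate's free edge (guard y -153 to -124 mm).
- keeper: The keeper on the latch post: a steel strap staple 18 mm wide (guard y -171 to -153 mm), closed above, in front and below, into which the nose is shot, together with its bent ear, which is open above. Fixed. The origin is that of the guard.
- slide_box: Small white slide box with a clear lid, 57 x 87 x 32 mm, on the bench. Origin under its centre.
- tip_box: Pipette tip box, dark blue with a yellow lid, 84 x 120 x 79 mm, on the bench. Origin under its centre.
- wipe_tub: White tub of wipes with a purple lid, 108 mm in diameter, 163 mm high, on the bench. Origin under its centre.
There are look-alikes about, which are no part of the job. Of the things that look like the slide_box, take the one that is farthest to the robot's right at the start. Of the things shaped like the wipe_tub, the white one is meant.

How it is judged:
By the outcome, as a careful person would: the job done as asked, in the order asked, and still so for the second after the job is handed in, while the arm keeps its last pose, push and grip.
It also fails if it takes over 40 s, if anything falls off the work surface, if the arm or the gripper's body presses on something with over 40 N, if the wrist force passes 120 N, or if a joint passes its speed limit or range.

ROBOT

A 7-joint arm with a two-finger parallel gripper is mounted at the origin on the work surface. World frame = base frame: x ahead of the robot, y to its left, z up, the work surface at z = 0. Lengths are in m, angles in rad, forces in N, time in s.
With the tool pointing down it reaches from about 0.35 to 0.9 m from the base axis. Payload 8.1 kg.
Tool frame: the origin (TCP) lies midway between the tips of the shut fingers; the grasp point (between the pads) lies 19 mm behind it; x points along the fingers, z is the direction in which the jaws open and shut, and the axes are right-handed (so a half turn about x gives the same grasp; the last joint's range is limited). The gripper opens to 92 mm and grips with 3 to 60 N. Pads are 19 mm wide; open, the fingers measure 130 mm over their backs; the gripper's body (75 mm by 190 mm) begins 47 mm behind the grasp point.
Start: joints at [-1.326, 0.434, 0.025, 1.573, -0.012, 1.134, -0.075], TCP at [0.213, 0.588, 0.227] pointing down, gripper open.
Joint ranges: [-2.62, 2.62], [-0.44, 2.09], [-1.27, 1.32], [0.08, 2.57], [-1.32, 4.46], [0.12, 2], [-2.74, 2.74]. Speed limits (rad/s): [2.22, 2.22, 3.01, 3.01, 3.14, 3.14, 3.14].

INTERFACE

Orientations are given as a rotation vector (axis times angle).
In Python, from cell import arm gives the robot as it stands. The module is installed in compiled form; this text tells all that it offers.
- The arm moves only by the tool move_arm, never from a script. Its argument "steps" is text: rows parted by semicolons, each of 5 numbers parted by spaces: the shift along the tool's x, y, z in m, then the turn about the tool's x in rad, then the closure in counts, from 0 (fully open) to 255 (shut). A call has 1 to 10 rows; each row is the pose to reach, as a shift and turn from the pose commanded when the call began, along the tool's axes at that moment; what a row does not reach only later rows make up. A row lasts 1/12 s, in which the tool goes at most 41.7 mm and 7.16 degrees, less where a joint would pass 70% of its speed; a pose out of reach is approached as far as the arm can. A call with a gripper value outside its range is refused whole. The fingers move at their own pace and stop on an object; "squeeze" is the grip in N (left out, the last holds). Time passes only in rows, so rows that repeat a pose let the fingers close. It gives the time, the measured TCP pose, the force and the opening at its end, in the units of the state.
- arm.observe(): the state, without advancing time (a new reading comes with each control period).
- arm.get_image(name): name is "scene" or "top"; returns a dict with "img" (420x560x3 uint8, blue, green, red), "z_map" (420x560 float32, m along the optical axis (not along the pixel's ray), 0 where there is no reading), "vfov" (degrees; the focal length in pixels is half the picture's height over the tangent of half this angle, whatever the lens; pixels are square), "cx", "cy" (the principal point, pixels), "k1" (the pictures are not rectified: a ray, as slopes to the right and down, at radius r is drawn at 1 + k1 r^2 times it, then the intrinsics apply), "extrinsics" (4x4, takes a point from camera to world coordinates). Camera axes: x right, y up, looking along -z (the intrinsics and any distortion apply to the point x, -y, -z); pixel columns grow to the right and rows downward; lengths in m; the calibration is good to about 2 mm. A picture is of the moment at which its call begins.
- arm.sign_off(): hands the job in, once; it reports no verdict.
The state is a dict: "clock": time; "joints": joint angles; "dq": joint speeds; "joint_efforts": joint torques, N m; "position": TCP position; "ee_rot": TCP orientation; "force": force on the tool from outside, world axes, zero at the start; "ft_torque": the same for the moment, N m; "width": opening from 0.0 (shut) to 1.0 (fully open).
Only numpy, scipy, OpenCV 4.12 (cv2) and the standard library are available. Lean on these libraries where they do the work, as an engineer would, in place of code of your own. Each camera call takes 0.05 s, during which the arm holds its last target.

## Working session

There is one attempt and no reset: what is moved stays moved. The work goes in short steps, Python scripts to look and compute and a tool call to move; the robot and the scene stay as the last step left them, time stands still between calls to the robot, and variables do not carry over. Pictures are saved under pics/ and viewed, and the job is handed in when it is done.

Besides the shell and the picture viewer there is one more tool, called after ">>>" as name(argument=value, ...) on one line, values as JSON. move_arm: Moves the arm, as the interface text tells. Its arguments: {"type":"object","properties":{"steps":{"type":"string"},"squeeze":{"type":"number"}},"required":["steps"]}

```bash
mkdir -p pics
cat > h.py <<'E'
import numpy as np, cv2
from cell import arm
from scipy.spatial.transform import Rotation as R
def cam(n):
    d=arm.get_image(n); return d
def f(d): return 210/np.tan(np.radians(d['vfov'])/2)
def pix2w(d,u,v,z=None):
    F=f(d); x=(u-d['cx'])/F; y=(v-d['cy'])/F
    rd=np.hypot(x,y); r=rd
    for _ in range(20): r=rd/(1+d['k1']*r*r)
    s=r/rd if rd>0 else 1
    x*=s;y*=s
    if z is None: z=d['z_map'][int(round(v)),int(round(u))]
    p=np.array([x*z,-y*z,-z,1.]); return (np.array(d['extrinsics'])@p)[:3]
def w2pix(d,p):
    c=np.linalg.inv(np.array(d['extrinsics']))@np.append(p,1.)
    x=c[0]/-c[2]; y=-c[1]/-c[2]; r2=x*x+y*y; s=1+d['k1']*r2
    return np.array([d['cx']+f(d)*x*s,d['cy']+f(d)*y*s])
def ray(d,u,v):
    a=pix2w(d,u,v,1.0);o=np.array(d['extrinsics'])[:3,3]; return o,(a-o)/np.linalg.norm(a-o)
def save(n,img,crop=None,k=1):
    if crop: a,b,c,e=crop; img=img[b:e,a:c]
    if k!=1: img=cv2.resize(img,None,fx=k,fy=k,interpolation=cv2.INTER_CUBIC)
    cv2.imwrite('pics/'+n,img)
def st():
    s=arm.observe(); 
    for k in s: print(k,np.round(s[k],4))
E
python3 - <<'E'
from h import *
import pickle
st()
for n in('scene','top'):
    d=cam(n); save(n+'0.png',d['img']); pickle.dump(d,open(n+'0.pkl','wb'))
    print(n,d['vfov'],d['cx'],d['cy'],d['k1']); print(np.round(d['extrinsics'],3))
s=arm.observe(); print(R.from_rotvec(s['ee_rot']).as_matrix().round(3))
E
```

```text
clock 0.0
joints [-1.3256  0.4353  0.025   1.5741 -0.0116  1.134  -0.0751]
dq [ 0.0001 -0.0001  0.0006  0.0005 -0.0003 -0.      0.0009]
joint_efforts [ 8.00000e-04 -6.67847e+01  9.85500e-01 -3.14457e+01 -6.05000e-02
  4.32000e-02  2.00000e-04]
position [0.2129 0.5871 0.2259]
ee_rot [-0.9503  1.3552  0.9486]
force [-0.07   -0.042  -0.2616]
ft_torque [-0.044  -0.0409  0.0294]
width 0.9963
scene 52.5542536095156 273.3674965855169 214.7316127588933 -0.10498616132028069
[[ 0.693 -0.591  0.412  1.107]
 [ 0.72   0.564 -0.404 -0.478]
 [ 0.007  0.577  0.817  1.226]
 [ 0.     0.     0.     1.   ]]
top 49.79183657587267 284.23651507776003 206.8702875383498 0.002549905723592665
[[-0.007  0.998 -0.061  0.479]
 [-1.    -0.006  0.012  0.079]
 [ 0.012  0.061  0.998  1.367]
 [ 0.     0.     0.     1.   ]]
[[-0.    -0.94   0.341]
 [-0.001  0.341  0.94 ]
 [-1.    -0.    -0.001]]
```

View pics/scene0.png

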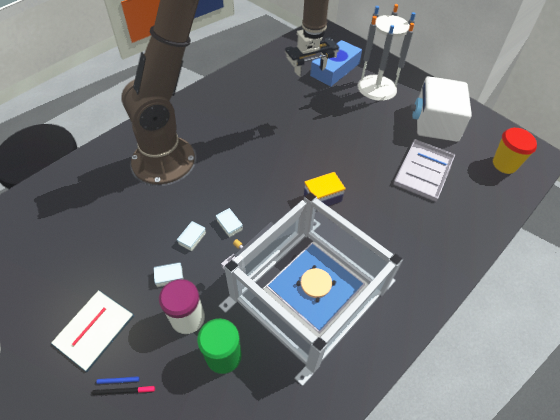

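View pics/top0.png

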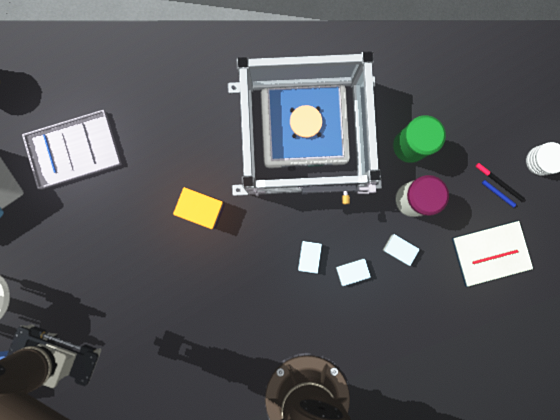

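The top view shows the guard at about (308,122) with the brass knob at (346,198). In the scene view the knob is at (238,244). The slide-box look-alikes are at (310,257), (354,272) and (401,249) in the top view, and the tubs are purple-lidded (424,196) and green (424,138). I'll zoom in on the latch.

Run:
```python
from h import *
import pickle
d=pickle.load(open('top0.pkl','rb')); save('t1.png',d['img'],(225,160,385,220),5)
e=pickle.load(open('scene0.pkl','rb')); save('s1.png',e['img'],(200,180,340,320),5)
for u,v in[(243,185),(366,184),(346,195),(346,198),(346,202),(368,57),(242,62),(236,190),(375,190)]:
    print('top',u,v,pix2w(d,u,v).round(4))
for u,v in[(237,243),(240,245),(232,266),(311,204)]: print('sc',u,v,pix2w(e,u,v).round(4))
```

```text
top 243 185 [0.6068 0.1707 0.2045]
top 366 184 [ 0.6145 -0.1591  0.1433]
top 346 195 [ 0.5822 -0.0997  0.1728]
top 346 198 [ 0.5737 -0.0986  0.1793]
top 346 202 [ 0.5634 -0.0991  0.175 ]
top 368 57 [ 0.9445 -0.1588  0.2023]
top 242 62 [0.9316 0.1731 0.2027]
top 236 190 [0.6136 0.2075 0.0065]
top 375 190 [ 0.595  -0.1768  0.1739]
sc 237 243 [ 0.5757 -0.1026  0.1738]
sc 240 245 [ 0.5839 -0.0987  0.168 ]
sc 232 266 [ 0.6372 -0.1717  0.2051]
sc 311 204 [0.6332 0.1474 0.1873]
```

View pics/t1.png

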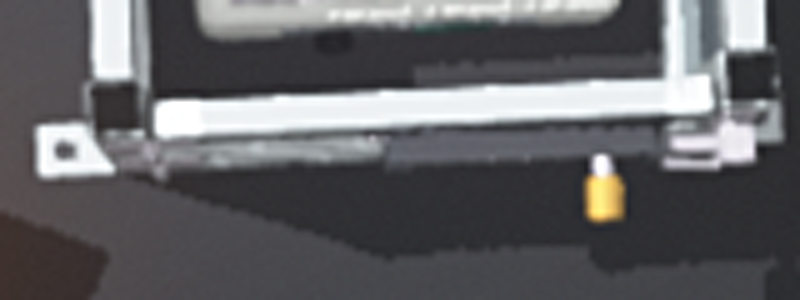

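View pics/s1.png

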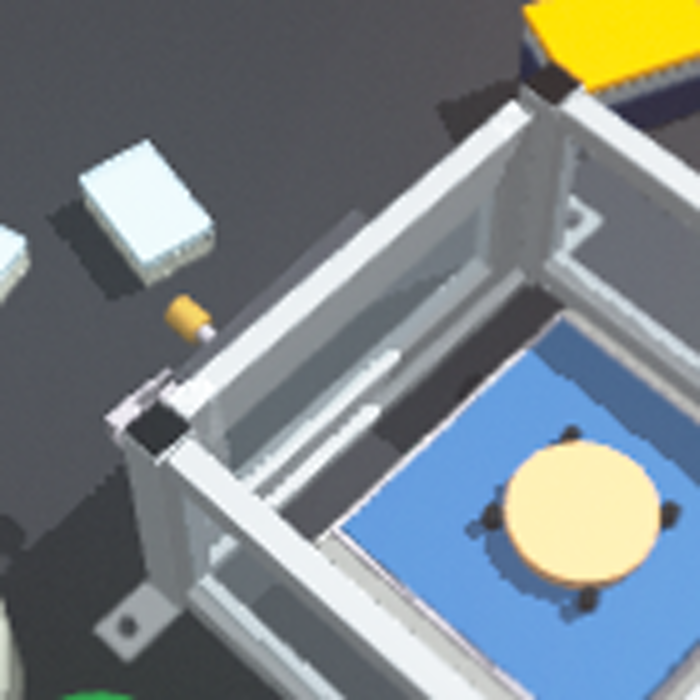

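```bash
cat >> h.py <<'E'
def cloud(d):
    F=f(d); v,u=np.mgrid[0:420,0:560]; 
    x=(u-d['cx'])/F; y=(v-d['cy'])/F; rd=np.hypot(x,y); r=rd.copy()
    for _ in range(20): r=rd/(1+d['k1']*r*r)
    s=np.where(rd>0,r/np.maximum(rd,1e-9),1); z=d['z_map']
    P=np.stack([x*s*z,-y*s*z,-z],-1); E=np.array(d['extrinsics']); W=P@E[:3,:3].T+E[:3,3]; W[z==0]=np.nan
    return W
E
python3 - <<'E'
from h import *
import pickle
for n in('top','scene'):
    d=pickle.load(open(n+'0.pkl','rb')); W=cloud(d); im=d['img'].astype(int)
    m=(im.max(2)<75)&(W[...,2]>.175)&(W[...,2]<.225)&(W[...,0]>.5)&(W[...,0]<1.0)&(np.abs(W[...,1])<.3)
    k,l,s,c=cv2.connectedComponentsWithStats(m.astype(np.uint8))
    for i in range(1,k):
        if s[i,4]>15:
            print(n,s[i],c[i].round(1),np.median(W[l==i],0).round(4),np.round(pix2w(d,*c[i]),4))
    # brass knob
    hsv=cv2.cvtColor(d['img'],cv2.COLOR_BGR2HSV)
    m=(hsv[...,0]>12)&(hsv[...,0]<30)&(hsv[...,1]>110)&(W[...,2]>.15)&(W[...,2]<.2)&(W[...,0]>.5)&(W[...,0]<.65)&(np.abs(W[...,1]+.1)<.05)
    print('knob',m.sum(),np.nanmedian(W[m],0).round(4),np.nanmin(W[m],0).round(4),np.nanmax(W[m],0).round(4), np.argwhere(m).mean(0)[::-1])
E
```

```text
top [363  52  10  10  92] [367.8  56.4] [ 0.9456 -0.158   0.2046] [ 0.9462 -0.1583  0.2021]
top [238  57  10  10  91] [242.2  61.5] [0.9325 0.1729 0.2043] [0.9329 0.1727 0.2028]
top [371 170  10  10  87] [375.4 174.9] [ 0.6312 -0.1714  0.2042] [ 0.6315 -0.1723  0.2028]
top [243 177  10   9  76] [247.6 181. ] [0.617  0.1579 0.205 ] [0.6168 0.1587 0.2063]
knob 59 [ 0.5714 -0.0991  0.1734] [ 0.5613 -0.1077  0.1616] [ 0.5828 -0.0903  0.1794] [345.88135593 199.15254237]
scene [305 193  10   8  45] [309.6 196.2] [0.6172 0.1565 0.2039] [0.6162 0.158  0.2008]
scene [390 254  11  10  58] [395.4 258.5] [0.9319 0.1714 0.2025] [0.9318 0.1716 0.2017]
scene [226 261  12  10  66] [231.2 265.5] [ 0.6348 -0.1716  0.2044] [ 0.6346 -0.1723  0.2051]
scene [313 338  13  12  85] [319.  343.5] [ 0.9458 -0.1587  0.203 ] [ 0.9464 -0.1583  0.2034]
knob 45 [ 0.5742 -0.1019  0.1713] [ 0.5629 -0.1095  0.163 ] [ 0.5839 -0.092   0.179 ] [236.88888889 242.88888889]
```

```bash
cat >> h.py <<'E'
PHI=0.0465; GO=np.array([0.610,-0.0070,0.])
GR=R.from_euler('z',PHI).as_matrix()
def g2w(p): return GO+GR@np.array(p)
def w2g(p): return GR.T@(np.array(p)-GO)
def state():
    s=arm.observe(); M=R.from_rotvec(s['ee_rot']).as_matrix(); p=np.array(s['position']); return s,p,M
def plan(target,yaw_z):  # tcp target world, desired world angle of tool z
    s,p,M=state(); sh=M.T@(np.array(target)-p); a=np.arctan2(M[1,2],M[0,2]); t=-(yaw_z-a); t=(t+np.pi)%(2*np.pi)-np.pi
    print('shift',sh.round(4),'turn',round(t,4),'clock',round(s['clock'],2),'F',np.round(s['force'],1),'w',round(s['width'],3))
def rep():
    s,p,M=state(); g=p-M[:,0]*.019
    print('clk',round(s['clock'],2),'grasp guard',w2g(g).round(4),'toolx',M[:,0].round(3),'zyaw-guard',round(np.arctan2(M[1,2],M[0,2])-PHI-np.pi/2,4),'F guard',(GR.T@np.array(s['force'])).round(1),'T',np.round(s['ft_torque'],2),'w mm',round(92*s['width'],1))
E
python3 - <<'E'
from h import *
print(g2w([-.041,-.0947,.164]))
rep(); plan(np.append(g2w([-.042,-.0935,0])[:2],.235),PHI+np.pi/2)
import pickle
for n in('top','scene'):
    d=pickle.load(open(n+'0.pkl','rb')); im=d['img'].copy()
    for g in([-.03,-.0947,.164],[-.052,-.0947,.164],[-.014,-.1725,.1585],[-.025,-.1385,.166],[0,-.18,.2035],[-.005,.15,.165]):
        u=w2pix(d,g2w(g)); cv2.circle(im,tuple(int(round(x*16)) for x in u),16*1,(0,0,255),-1,shift=4)
    save(n+'chk.png',im,(225,150,385,220) if n=='top' else(200,180,340,300),5)
E
```

```text
[ 0.57344628 -0.10350345  0.164     ]
clk 0.1 grasp guard [-0.369  0.612  0.245] toolx [-0.    -0.001 -1.   ] zyaw-guard -0.3944 F guard [ 0.2 -0.1  0.1] T [ 0.03 -0.01 -0.02] w mm 91.8
shift [-0.0082 -0.573  -0.5256] turn -0.3944 clock 0.1 F [ 0.2 -0.1  0.1] w 0.998
```

View pics/topchk.png

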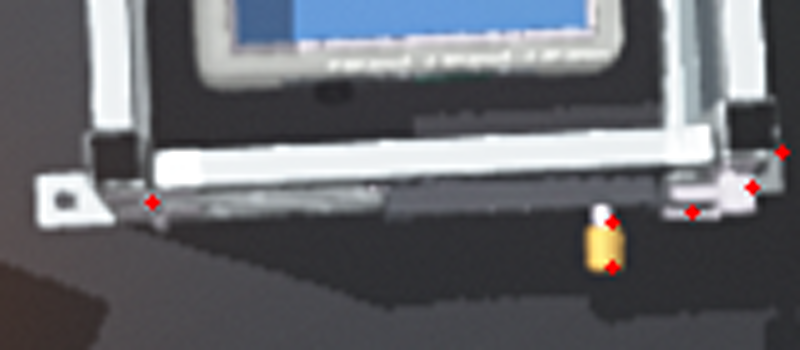

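View pics/scenechk.png

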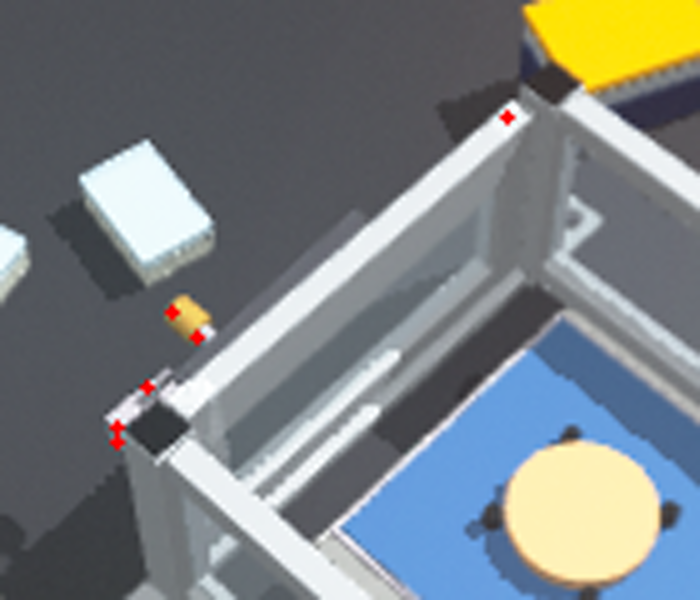

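The only brass cylinder is the knob: top view (346,199), scene view (237,243). The other yellow things are the tip-box lid (198,208) and the dish (306,121), so neither can be confused with it. Projecting the guard's geometry puts the knob within about 1.5 px of where it appears. I'm approaching it from above, with the jaws opening along the bolt.

>>> move_arm(steps="0 -0.012 -0.011 -0.01 0; -0.002 -0.035 -0.032 -0.03 30; -0.004 -0.063 -0.058 -0.05 60; -0.006 -0.092 -0.084 -0.07 90; -0.008 -0.12 -0.11 -0.09 120; -0.008 -0.149 -0.137 -0.11 128; -0.008 -0.178 -0.163 -0.13 128; -0.008 -0.206 -0.189 -0.15 128; -0.008 -0.235 -0.216 -0.17 128; -0.008 -0.264 -0.242 -0.19 128", squeeze=25)

```text
clock: 0.93
position: [0.379, 0.268, 0.2346]
ee_rot: [-1.093, 1.279, 1.093]
force: [0.7, 1.5, 0.6]
width: 0.497
```

Run:
```python
from h import *
rep(); plan(np.append(g2w([-.042,-.0925,0])[:2],.235),PHI+np.pi/2)
```

```text
clk 0.93 grasp guard [-0.218   0.2855  0.2536] toolx [-0. -0. -1.] zyaw-guard -0.2032 F guard [0.7 1.4 0.6] T [ 0.06 -0.04 -0.02] w mm 45.7
shift [-0.0004 -0.2486 -0.3347] turn -0.2032 clock 0.93 F [0.7 1.5 0.6] w 0.497
```

>>> move_arm(steps="0 -0.024 -0.032 -0.02 128; 0 -0.048 -0.065 -0.04 128; 0 -0.072 -0.097 -0.06 128; 0 -0.096 -0.129 -0.08 128; 0 -0.12 -0.162 -0.1 128; 0 -0.144 -0.194 -0.12 128; 0 -0.168 -0.226 -0.14 128; 0 -0.19 -0.258 -0.16 128; 0 -0.21 -0.285 -0.18 128; 0 -0.225 -0.303 -0.195 128")

```text
clock: 1.77
position: [0.5538, -0.0685, 0.2345]
ee_rot: [-1.236, 1.194, 1.234]
force: [0.7, 0.6, 0.1]
width: 0.501
```

Run:
```python
from h import *
rep(); plan(np.append(g2w([-.042,-.0925,0])[:2],.235),PHI+np.pi/2)
```

```text
clk 1.77 grasp guard [-0.059  -0.0588  0.2535] toolx [-0.    -0.001 -1.   ] zyaw-guard -0.0114 F guard [0.7 0.6 0.1] T [ 0.05  0.03 -0.01] w mm 46.1
shift [-0.0004 -0.0174 -0.0334] turn -0.0114 clock 1.77 F [0.7 0.6 0.1] w 0.501
```

>>> move_arm(steps="0 -0.008 -0.015 -0.004 128; 0 -0.014 -0.027 -0.008 128; 0 -0.0174 -0.0334 -0.011 128; 0 -0.0174 -0.0334 -0.011 128; 0 -0.0174 -0.0334 -0.011 128")

```text
clock: 2.18
position: [0.5716, -0.0968, 0.2344]
ee_rot: [-1.244, 1.186, 1.245]
force: [-0.3, -0.1, -0.3]
width: 0.497
```

Run:
```python
from h import *
rep(); plan(np.append(g2w([-.042,-.0925,0])[:2],.147),PHI+np.pi/2)
for n,c in(('top',(265,150,425,250)),('scene',(180,150,320,290))):
    d=cam(n); save(n+'2.png',d['img'],c,4)
```

```text
clk 2.18 grasp guard [-0.0425 -0.0879  0.2534] toolx [-0.001  0.    -1.   ] zyaw-guard 0.0015 F guard [-0.4 -0.1 -0.3] T [0.06 0.05 0.04] w mm 45.7
shift [ 0.0874 -0.0006 -0.0046] turn 0.0015 clock 2.18 F [-0.3 -0.1 -0.3] w 0.497
```

View pics/scene2.png

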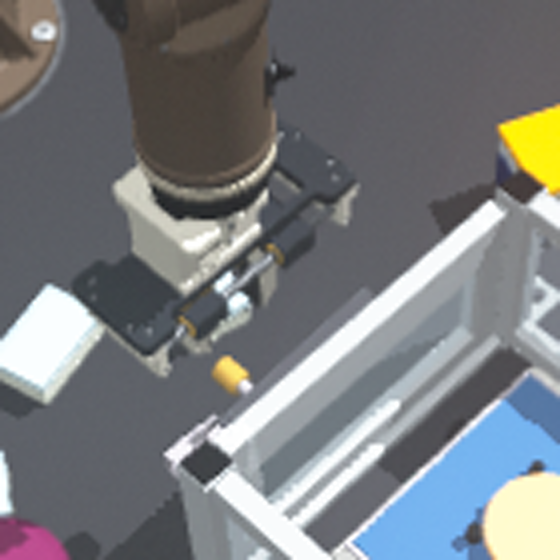

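View pics/top2.png

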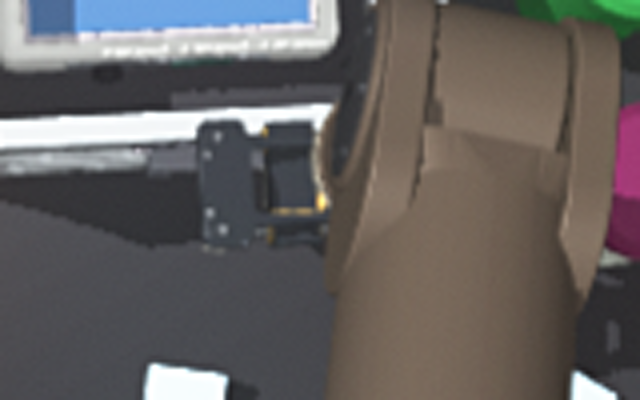

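The picture shows the open fingers straddling the knob, which is at about (237,243), with clear space around them. I'm lowering slowly.

>>> move_arm(steps="0.015 0 -0.004 0 128; 0.035 0 -0.004 0 128; 0.052 0 -0.004 0 128; 0.062 0 -0.004 0 128; 0.07 0 -0.004 0 128; 0.075 0 -0.004 0 128; 0.08 0 -0.004 0 128; 0.084 0 -0.004 0 128; 0.086 0 -0.004 0 128; 0.086 0 -0.004 0 128")

```text
clock: 3.12
position: [0.5721, -0.1012, 0.1486]
ee_rot: [-1.244, 1.186, 1.245]
force: [-0.3, 0.7, 0.3]
width: 0.498
```

Run:
```python
from h import *
rep()
for n,c in(('scene',(180,150,320,290)),):
    d=cam(n); save(n+'3.png',d['img'],(190,190,290,290),6)
```

```text
clk 3.12 grasp guard [-0.0423 -0.0923  0.1676] toolx [-0.  0. -1.] zyaw-guard 0.0017 F guard [-0.3  0.7  0.3] T [ 0.    0.02 -0.01] w mm 45.8
```

View pics/scene3.png

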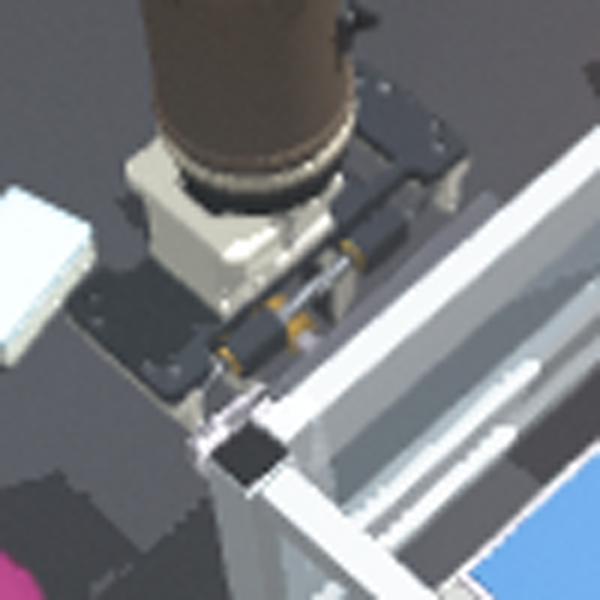

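>>> move_arm(steps="0.001 0 0 0 180; 0.002 0 0 0 200; 0.002 0 0 0 255; 0.002 0 0 0 255; 0.002 0 0 0 255; 0.002 0 0 0 255; 0.002 0 0 0 255", squeeze=30)

```text
clock: 3.75
position: [0.5721, -0.101, 0.1467]
ee_rot: [-1.244, 1.186, 1.245]
force: [-1.2, 1.5, -0.9]
width: 0.205
```

Run:
```python
from h import *
rep()
```

```text
clk 3.75 grasp guard [-0.0422 -0.0922  0.1657] toolx [-0.  0. -1.] zyaw-guard 0.0017 F guard [-1.1  1.6 -0.9] T [ 0.25  0.02 -0.04] w mm 18.9
```

>>> move_arm(steps="-0.0002 0 0.003 0 255; -0.0004 0 0.006 0 255; -0.0006 0 0.009 0 255; -0.0008 0 0.012 0 255; -0.001 0 0.015 0 255; -0.0013 0 0.018 0 255; -0.0015 0 0.021 0 255; -0.0017 0 0.024 0 255; -0.0019 0 0.027 0 255; -0.0019 0 0.027 0 255")

```text
clock: 4.58
position: [0.5709, -0.0732, 0.1487]
ee_rot: [-1.245, 1.185, 1.245]
force: [2.0, 0.9, -0.7]
width: 0.207
```

Run:
```python
from h import *
rep()
```

```text
clk 4.58 grasp guard [-0.0421 -0.0643  0.1677] toolx [ 0.     0.001 -1.   ] zyaw-guard 0.0026 F guard [ 2.1  0.8 -0.7] T [ 0.27 -0.17 -0.07] w mm 19.0
```

>>> move_arm(steps="-0.0001 0 0.0015 0 255; -0.0002 0 0.003 0 255; -0.0003 0 0.0045 0 255; -0.0004 0 0.0055 0 255; -0.0004 0 0.006 0 255; -0.0004 0 0.006 0 255")

```text
clock: 5.08
position: [0.5705, -0.0684, 0.1491]
ee_rot: [-1.245, 1.186, 1.244]
force: [1.9, -1.2, -2.3]
width: 0.208
```

Run:
```python
from h import *
rep()
```

```text
clk 5.08 grasp guard [-0.0423 -0.0595  0.1681] toolx [ 0. -0. -1.] zyaw-guard 0.0015 F guard [ 1.9 -1.3 -2.3] T [-0.31 -0.35 -0.07] w mm 19.2
```

>>> move_arm(steps="0 0 0.001 0 255; -0.0001 0 0.002 0 255; -0.0001 0 0.002 0 255")

```text
clock: 5.33
position: [0.5701, -0.0683, 0.1491]
ee_rot: [-1.245, 1.189, 1.243]
force: [1.0, -7.7, -2.3]
width: 0.209
```

Run:
```python
from h import *
rep()
d=cam('scene'); save('scene4.png',d['img'],(190,190,290,290),6)
```

```text
clk 5.33 grasp guard [-0.0427 -0.0593  0.1681] toolx [-0.    -0.002 -1.   ] zyaw-guard -0.0001 F guard [ 0.6 -7.8 -2.3] T [-1.49 -0.24 -0.05] w mm 19.2
```

View pics/scene4.png

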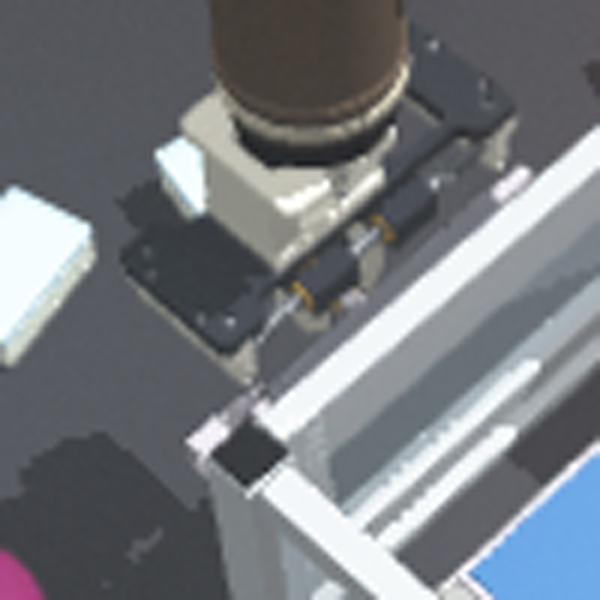

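The bolt is at its stop: 33 mm of travel, then the force along y rose to 7.8 N. I'll ease off about 1.5 mm and lift 9.3 mm.

>>> move_arm(steps="0 0 -0.0015 0 255; -0.0015 0 -0.0015 0 255; -0.003 0 -0.0015 0 255; -0.0045 0 -0.0015 0 255; -0.006 0 -0.0015 0 255; -0.0075 0 -0.0015 0 255; -0.0085 0 -0.0015 0 255; -0.0095 0 -0.0015 0 255; -0.0095 0 -0.0015 0 255")

```text
clock: 6.13
position: [0.5701, -0.0685, 0.1586]
ee_rot: [-1.244, 1.187, 1.244]
force: [0.9, -5.5, -5.2]
width: 0.205
```

Run:
```python
from h import *
rep()
d=cam('scene'); save('scene5.png',d['img'],(190,190,290,290),6)
```

```text
clk 6.13 grasp guard [-0.0427 -0.0595  0.1776] toolx [-0.001 -0.001 -1.   ] zyaw-guard 0.0012 F guard [ 0.7 -5.6 -5.2] T [-1.35 -0.25 -0.09] w mm 18.9
```

View pics/scene5.png

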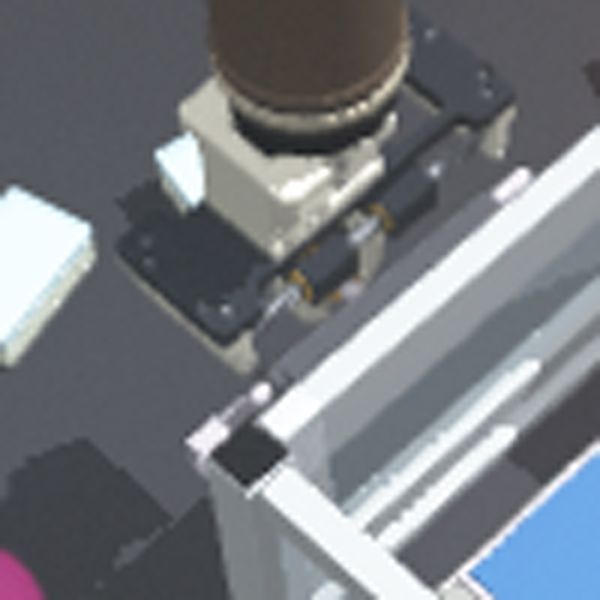

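The lift reads 9.5 mm and about 3 N of weight has come onto the tool. The crop shows the nose raised at (262,392), above the ear. I'll swing the gate a little first, following its arc, and check the force.

>>> move_arm(steps="0 0.0021 0.0004 0.01 255; 0 0.0042 0.0008 0.02 255; 0 0.0063 0.0012 0.03 255; 0 0.0084 0.0016 0.04 255; 0 0.0104 0.0021 0.05 255; 0 0.0104 0.0021 0.05 255")

```text
clock: 6.68
position: [0.5592, -0.0667, 0.1584]
ee_rot: [-1.207, 1.212, 1.207]
force: [1.5, -4.9, -6.3]
width: 0.207
```

Run:
```python
from h import *
rep()
d=cam('scene'); save('scene6.png',d['img'],(190,190,290,290),6)
```

```text
clk 6.68 grasp guard [-0.0535 -0.0573  0.1774] toolx [-0.001 -0.001 -1.   ] zyaw-guard -0.0495 F guard [ 1.3 -4.9 -6.3] T [-1.32 -0.26 -0.08] w mm 19.1
```

View pics/scene6.png

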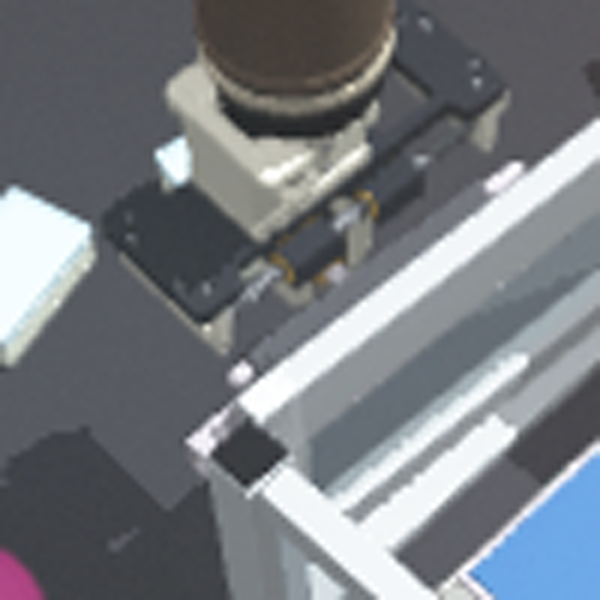

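The gate is swinging freely. The nose, at about (240,372) in the crop, is passing over the ear and the forces are small. I'm continuing along the arc.

>>> move_arm(steps="0 0.0042 0.0008 0.02 255; 0 0.0094 0.0019 0.045 255; 0 0.0146 0.0031 0.07 255; 0 0.0198 0.0045 0.095 255; 0 0.0249 0.0059 0.12 255; 0 0.03 0.0076 0.145 255; 0 0.035 0.0093 0.17 255; 0 0.039 0.0108 0.19 255; 0 0.041 0.0115 0.2 255; 0 0.041 0.0115 0.2 255")

```text
clock: 7.57
position: [0.5183, -0.0547, 0.1585]
ee_rot: [-1.059, 1.299, 1.059]
force: [0.2, -5.9, -6.5]
width: 0.207
```

Run:
```python
from h import *
rep()
d=cam('scene'); save('scene7.png',d['img'],(170,170,300,300),5)
```

```text
clk 7.57 grasp guard [-0.0938 -0.0434  0.1775] toolx [-0.001 -0.    -1.   ] zyaw-guard -0.2488 F guard [-0.1 -5.9 -6.5] T [-1.46 -0.03 -0.08] w mm 19.1
```

View pics/scene7.png

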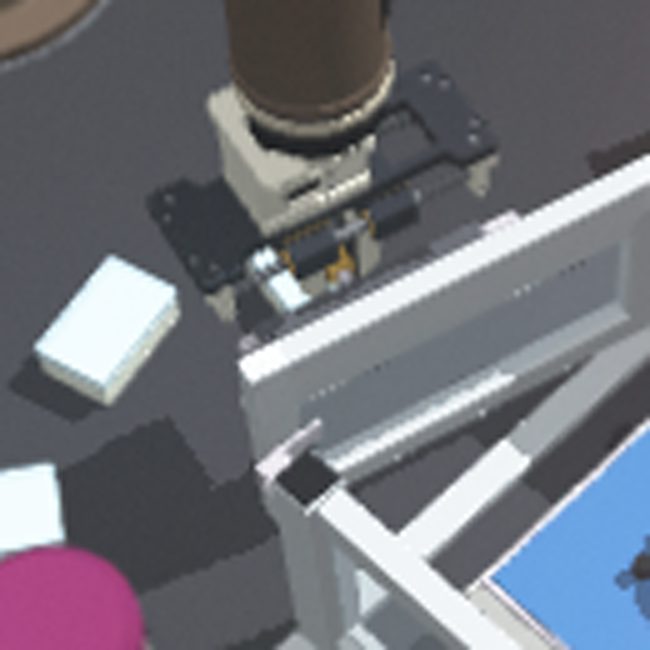

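The gate is about 0.25 rad open and the nose is well clear. The last stretch goes to about 0.345 rad, then I settle.

>>> move_arm(steps="0 0.0042 0.0008 0.02 255; 0 0.0084 0.0016 0.04 255; 0 0.0125 0.0026 0.06 255; 0 0.0167 0.0036 0.08 255; 0 0.0187 0.0042 0.09 255; 0 0.0198 0.0045 0.095 255; 0 0.0198 0.0045 0.095 255; 0 0.0198 0.0045 0.095 255; 0 0.0198 0.0045 0.095 255")

```text
clock: 8.37
position: [0.5003, -0.0464, 0.1585]
ee_rot: [-0.988, 1.336, 0.988]
force: [-0.2, -5.4, -5.5]
width: 0.207
```

Run:
```python
from h import *
import pickle
rep(); print(np.abs(arm.observe()['dq']).max())
for n in('scene','top'):
    d=cam(n); save(n+'8.png',d['img'],None,1); pickle.dump(d,open(n+'8.pkl','wb'))
    W=cloud(d); G=(W-GO)@GR
    m=(np.abs(G[...,2]-.192)<.012)&(G[...,0]<-.004)&(G[...,0]>-.13)&(G[...,1]>-.15)&(G[...,1]<.14)&(d['img'].min(2)>150)
    p=G[m][:,:2]; print(n,m.sum()); 
    if m.sum()>10:
        vx,vy,x0,y0=cv2.fitLine(p.astype(np.float32),cv2.DIST_HUBER,0,.01,.01).ravel(); print('gate angle',np.arctan(vx/vy), 'extreme',p[p[:,1].argmin()],p[:,0].min())
rep()
```

```text
clk 8.37 grasp guard [-0.1114 -0.0343  0.1775] toolx [-0.001 -0.    -1.   ] zyaw-guard -0.3432 F guard [-0.5 -5.4 -5.5] T [-1.38 -0.   -0.07] w mm 19.1
0.001837891172917103
scene 489
gate angle 0.33816227 extreme [-0.08956494 -0.13493752] -0.10728714102396755
top 377
gate angle 0.320649 extreme [-0.04584052 -0.02227252] -0.05875560732332463
clk 8.47 grasp guard [-0.1114 -0.0343  0.1775] toolx [-0.001 -0.    -1.   ] zyaw-guard -0.3432 F guard [-0.6 -5.2 -5.7] T [-1.37  0.04 -0.03] w mm 19.3
```

View pics/scene8.png

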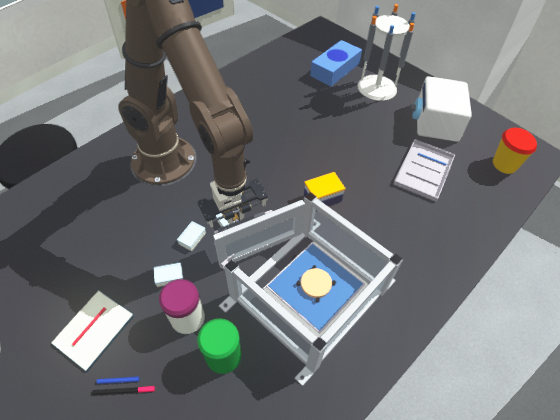

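View pics/top8.png

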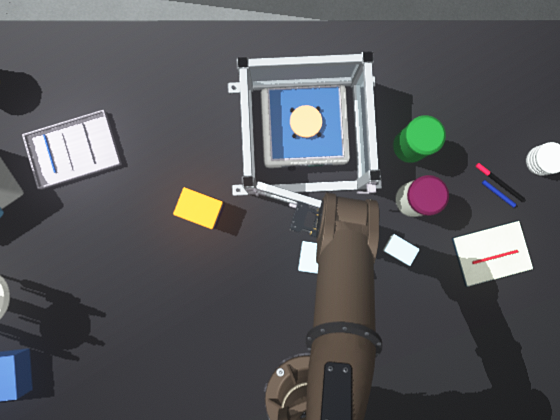

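The scene view shows the gate standing ajar with its free edge at about (217,236). A line fitted to its top edge gives 0.338 rad, the gripper still holds the knob, and the boxes and tubs have not moved. The arm is at rest, so I'm handing in.

Run:
```python
from h import *
rep(); print(arm.sign_off())
```

```text
clk 8.47 grasp guard [-0.1114 -0.0343  0.1775] toolx [-0.001 -0.    -1.   ] zyaw-guard -0.3432 F guard [-0.6 -5.2 -5.7] T [-1.37  0.04 -0.03] w mm 19.3
the job is handed in; nothing more can be done
None
```

The gate is open about a hand's width, and the arm is holding it there, motionless, by the bolt's knob. The job is handed in.

- **How it went:** I gripped the knob from above and drew the bolt about 33 mm to its stop. I then lifted it 9.5 mm (about 0.117 rad) so the nose cleared the ear, and swung the gate along its arc. Nothing caught; the tool felt about 8 N at most in each reading I took, while pulling against the bolt's stop.
- **Last checks:** The tool has turned 0.343 rad, and a line fitted to the gate's top edge in the scene view gives 0.338 rad. The free edge is about 10 cm out. The other things on the bench look unmoved in both views, and the clock stood at 8.5 s.
- **What disagreed:** The same fit in the top view gave 0.321 rad, but there the arm hides the gate's free end.
- **Still pressing:** The hold keeps a mild push of about 5 N on the bolt's stop.

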